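Wind the mould press down one turn

TASK

Push the hand wheel on top of the bench press round by its upright handle, clockwise seen from above, through exactly one full turn, so that the pressing plate comes down by one thread and the handle ends back where it started. Only push the handle with the fingertips or the outside of the fingers - do not grip it between them - then move clear, and leave the jar, the cup and the brush standing and lying where they are.

Things in the scene. Friction and masses are not known exactly. Their poses are not given: they have to be found in the camera images.
- wheel (a joint): turning angle (rad) of the press's horizontal hand wheel; it grows clockwise seen from above, one turn adds 6.283. It starts anywhere from -2.5 to 2.5. The wheel turns stiffly (about 0.25 N m, 3 to 4 N at the handle), does not spring back and stays where it is left; stops at -3.5 and 11. A clockwise turn lowers the pressing plate 12 mm; the wheel keeps its height.
- wheel_hub (a point): top of the hub on the wheel's vertical axis, 230 mm above the table. Dark steel wheel: ring of 80 mm mean radius, 18 mm thick, its top 217 mm above the table; three 14 mm thick spokes (the handle stands at the end of one); hub 44 mm across, its top 222 mm above the table, with a small screw end to 230 mm.
- handle: upright round pale wooden handle, 22 mm in diameter, 60 mm tall above the wheel's ring (from 217 to 277 mm above the table), standing on the ring 80 mm from the wheel's axis; the wooden grip can revolve on its own pin. Origin: on the handle's axis at its foot, 217 mm above the table.
- jar: loose amber jar with a white lid, 60 mm in diameter, 85 mm tall, beside the press on its left (+y) side; origin at the centre of its underside. Leave it alone.
- cup: loose white ceramic cup, 72 mm across the rim, 65 mm tall, beside the press on its left (+y) side; origin at the centre of its underside. Leave it alone.
- brush: loose brush about 190 mm long lying on the table on the right (-y) side of the press; x along its length, handle to -x. Leave it alone.
- press: the bench press under the wheel, fixed to the table: green base 200 x 240 mm, 25 mm thick, two steel columns, green cross beam, white plaster mould under the steel pressing plate. Origin: centre of the base's underside, below the wheel's axis. Its place and yaw vary.

How it is judged:
On the way, in this order (a step that is already met when the one before it is completed fails the run):
1. the handle, pushed by the fingers, passes the far side of its circle, over 130 mm from its start (distance of handle from where it was at the start of the episode above 0.13 m and contact force between the fingers and handle above 0.3 N).
2. the fingers push the handle on into the last quarter of the turn (distance of handle from where it was at the start of the episode below 0.1 m and value of joint wheel above 2.9 rad and contact force between the fingers and handle above 0.3 N).
At the end, for the whole second after the job is handed in: the wheel is at rest one clockwise turn on from its start, the handle within 20 mm (about 14 degrees) of its starting place; jar, cup and brush within 20 mm of theirs (distance of each of handle, jar, cup, brush from where it was at the start of the episode below 0.02 m and value of joint wheel between 3.2 and 9.3 rad and velocity of joint wheel between -0.05 and 0.05 rad/s); the robot touches nothing.
It fails at once if the handle is gripped: it stands between the fingers and is in contact with them (horizontal distance between the grasp point and handle below 0.013 m and height (world z) of the grasp point below 0.292 m and contact force between the fingers and handle above 1 N).
It fails at once if the jar, cup or brush is lifted, knocked or shifted by more than 20 mm (distance of any of jar, cup, brush from where it was at the start of the episode above 0.02 m).
It fails at once if the wheel is wound far past one turn (value of joint wheel above 10 rad).
It also fails if it takes over 56 s, if anything falls off the work surface, if the arm or the gripper's body presses on something with over 40 N, if the wrist force passes 120 N, or if a joint passes its speed limit or range.

ROBOT

A 6-joint arm with a two-finger parallel gripper is mounted at the origin on the work surface. World frame = base frame: x ahead of the robot, y to its left, z up, the work surface at z = 0. Lengths are in m, angles in rad, forces in N, time in s.
With the tool pointing down it reaches from about 0.375 to 0.9 m from the base axis. Payload 3.1 kg.
Tool frame: the origin (TCP) lies on the centre line of the jaws, within the pads' length; the fingertips stand robot.tip_reach ahead of it and the grasp point (between the pads) lies 8 mm behind it (robot.tip_reach is the distance from the TCP to the fingertips, in m); z points along the fingers, y is the line along which they close (so a half turn about z gives the same grasp; the last joint's range is limited). The gripper opens to 87 mm and grips with 3 to 60 N. Pads are 19 mm wide; open, the fingers measure 117 mm over their backs; the gripper's body (75 mm by 190 mm) begins 51 mm behind the grasp point.
Start: joints at [-1.355, 0.527, 1.433, -0, 1.181, -0.178], TCP at [0.24, -0.577, 0.234] pointing down, gripper open.
Joint ranges: [-3.08, 3.08], [-0.75, 2.2], [0.22, 2.44], [-1.43, 4.57], [0, 2.65], [-2.85, 2.85]. Speed limits (rad/s): [2.79, 2.79, 3.14, 3.14, 3.14, 3.14].

INTERFACE

Orientations are given as a unit quaternion [x, y, z, w].
In Python, from rig import robot gives the robot as it stands.
- The arm moves only by the tool jog_arm, never from a script. Its argument "motion" is one flat list of numbers, 7 for each row, row after row: the shift along the tool's x, y, z scaled (see below), then the turn, a rotation vector about the tool's x, y, z scaled (see below), then the gripper's target within -1 to 1 (shut at 1, half-way at 0, fully open at -1). In form: [x, y, z, rx, ry, rz, hand, x, y, z, rx, ry, rz, hand, ...]. A call has 1 to 12 rows; each row shifts and turns the commanded pose from where the row before left it, along the tool's axes as they then stand; what a row does not reach is not made up. The controller multiplies each number of a shift by 4 cm and each number of a turn by 4 degrees. A row lasts 1/8 s, in which the tool goes at most 62.5 mm and 10.7 degrees, less where a joint would pass 70% of its speed; a pose out of reach is approached as far as the arm can. A call with a number of a shift or a turn outside -1 to 1 is refused whole. A call with a gripper value outside its range is refused whole. The fingers move at their own pace and stop on an object; "grip_force" is the grip in N (left out, the last holds). Time passes only in rows, so rows that do not move let the fingers close. It gives the time, the measured TCP pose, the force, the opening and the grip force at its end, in the units of the state.
- robot.get_obs(): the state, without advancing time (a new reading comes with each control period).
- robot.camera(name): name is "scene" or "top" or "wrist"; returns the picture (420x560x3 uint8, blue, green, red); there is no depth.
- robot.calibration(name): a dict with "fx", "fy", "cx", "cy" (pixels), "R" (3x3) and "t" (3): a world point X has camera coordinates R X + t; the wrist camera has in their place "T_tool_cam" (4x4, takes a point from camera to tool coordinates, whose origin is the TCP and whose axes are the flange's). Camera axes: x right, y down, z forward; pixel columns grow to the right and rows downward; lengths in m; the calibration is good to about 2 mm. A picture is of the moment at which its call begins: read the wrist's pose just before it. calibration takes no time and is no camera call.
- robot.hand_in(): hands the job in; it is judged then, once.
The state is a dict: "time": time; "q": joint angles; "joint_velocities": joint speeds; "joint_torque": joint torques, N m; "position": TCP position; "tool_rot": TCP orientation; "ft_force": force on the tool from outside, world axes, zero at the start; "moment": the same for the moment, N m; "grip_width": finger opening in m; "grip_force": force on a finger pad.
Only numpy, scipy, OpenCV 4.12 (cv2) and the standard library are available. Lean on these libraries where they do the work, as an engineer would, in place of code of your own. Each camera call takes 0.05 s, during which the arm holds its last target. There are 200 camera calls.

## Working session

There is one attempt and no reset: what is moved stays moved. The work goes in short steps, Python scripts to look and compute and a tool call to move; the robot and the scene stay as the last step left them, time stands still between calls to the robot, and variables do not carry over. Pictures are saved under pics/ and viewed, at most 10 in all, crops included, and the job is handed in when it is done.

Besides the shell and the picture viewer there is one more tool, called after "Emit:" as name(argument=value, ...), one argument or row to a line, values as JSON. jog_arm: Moves the arm, as the interface text tells. Shifts and turns lie within -1 to 1; 1 stands for 4 cm of shift or 4 degrees of turn. Its arguments: {"type":"object","properties":{"motion":{"type":"array","items":{"type":"number"}},"grip_force":{"type":"number"}},"required":["motion"]}

```bash
mkdir -p pics
python3 - <<'E'
from rig import robot
import cv2
o=robot.get_obs(); print({k:o[k] for k in("time","position","tool_rot","grip_width","ft_force")}, robot.tip_reach)
for n in("scene","top"):
    cv2.imwrite(f"pics/{n}0.png",robot.camera(n)); c=robot.calibration(n); print(n,c)
print(robot.calibration("wrist"))
E
```

```text
{'time': 0.0, 'position': array([ 0.23966668, -0.57645508,  0.23258358]), 'tool_rot': array([ 9.80678331e-01,  1.95624254e-01, -3.56714809e-05, -1.07751146e-03]), 'grip_width': 0.08705330999645317, 'ft_force': array([-0.45506294,  0.02822964, -0.72346087])} 0.011
scene {'fx': 461.7419465745081, 'fy': 461.7419465745081, 'cx': 280.74877555305477, 'cy': 204.7811526411219, 'R': array([[-0.35971266,  0.93289118,  0.01791206],
       [ 0.6795915 ,  0.27510053, -0.68005521],
       [-0.63934513, -0.23245158, -0.73294206]]), 't': array([ 0.16233586, -0.2944366 ,  1.30015502])}
top {'fx': 463.4964526264817, 'fy': 463.4964526264817, 'cx': 287.28379097412085, 'cy': 203.96035508002586, 'R': array([[ 0.01505881, -0.99984701, -0.00889932],
       [-0.99770971, -0.01443844, -0.06608225],
       [ 0.06594365,  0.00987406, -0.99777449]]), 't': array([0.03653945, 0.56462384, 1.10340672])}
{'fx': 338.7841704192697, 'fy': 338.7841704192697, 'cx': 271.1001170897986, 'cy': 211.38351120212482, 'T_tool_cam': array([[ 5.02324184e-05, -9.62866459e-01, -2.69978110e-01,
         7.41029341e-02],
       [ 9.99999992e-01,  8.04828909e-05, -1.00978032e-04,
         2.06957671e-04],
       [ 1.18956979e-04, -2.69978103e-01,  9.62866455e-01,
        -1.51783477e-01],
       [ 0.00000000e+00,  0.00000000e+00,  0.00000000e+00,
         1.00000000e+00]])}
```

View pics/scene0.png

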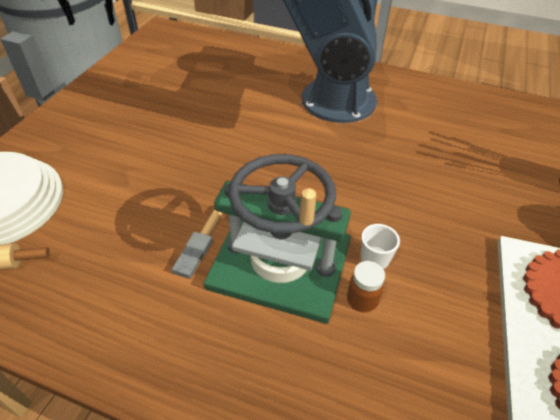

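View pics/top0.png

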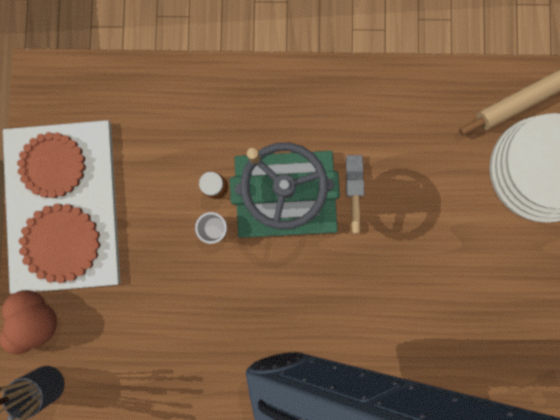

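The scene view has the hub at about (283,182) and the handle top at (308,193). The top view has the hub at (285,185), the handle top at (252,154), the jar at (211,184), the cup at (211,228) and the brush at (355,195).

```bash
cat > h.py <<'E'
import numpy as np
from rig import robot
def ray(n,uv,z):
    c=robot.calibration(n); R=np.array(c["R"]);t=np.array(c["t"])
    d=R.T@np.array([(uv[0]-c["cx"])/c["fx"],(uv[1]-c["cy"])/c["fy"],1]); o=-R.T@t
    return (o+d*(z-o[2])/d[2]).round(4)
E
python3 - <<'E'
from h import *
import cv2
for n,uv,z in [("top",(285,185),.23),("scene",(283,181),.23),("top",(252,154),.277),("scene",(308.5,193),.277),("top",(211,183),.085),("top",(211,228),.065),("top",(355,233),.02),("top",(355,156),.02)]: print(n,uv,ray(n,uv,z))
a=cv2.imread("pics/scene0.png")[140:250,210:360];b=cv2.imread("pics/top0.png")[130:240,220:370]
f=lambda i:cv2.resize(i,None,fx=5.3,fy=2.7*1,interpolation=2)
g=lambda i:cv2.resize(i,(400,293),interpolation=2)
cv2.imwrite("pics/c.png",np.hstack([g(a),g(b)]))
E
```

```text
top (285, 185) [0.5874 0.0478 0.23  ]
scene (283, 181) [0.5861 0.0515 0.23  ]
top (252, 154) [0.64  0.11  0.277]
scene (308.5, 193) [0.6409 0.1104 0.277 ]
top (211, 183) [0.6052 0.2195 0.085 ]
top (211, 228) [0.5026 0.2203 0.065 ]
top (355, 233) [ 0.4963 -0.1191  0.02  ]
top (355, 156) [ 0.6832 -0.1181  0.02  ]
```

View pics/c.png

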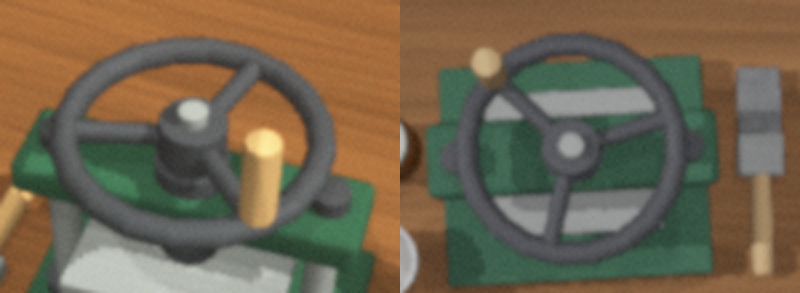

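The hub is at about (0.5875, 0.0495) and the handle at (0.641, 0.109), which puts it 48° from +x, so the clockwise push makes this angle decrease. I'll push with the closed fingers at a fixed yaw. First I'll raise the arm, square the yaw and shut the gripper.

Emit:
jog_arm(
  motion=[0, 0, -0.4, 0, 0, 0.94, 1, 0, 0, -0.4, 0, 0, 0.94, 1, 0, 0, -0.4, 0, 0, 0.94, 1, 0, 0, -0.4, 0, 0, 0.94, 1, 0, 0, -0.4, 0, 0, 0.94, 1, 0, 0, -0.4, 0, 0, 0.94, 1, 0.2, -0.5, 0, 0, 0, 0, 1, 0.4, -0.8, 0, 0, 0, 0, 1, 0.5, -1, 0, 0, 0, 0, 1, 0.5, -1, 0, 0, 0, 0, 1, 0.5, -1, 0, 0, 0, 0, 1, 0.5, -1, 0, 0, 0, 0, 1],
  grip_force=5,
)

```text
time: 1.6
position: [0.3441, -0.3635, 0.3292]
tool_rot: [1.0, -0.0, -0.0, -0.0]
ft_force: [0.4, 0.1, -0.3]
grip_width: 0.0005
grip_force: 0.0
```

Emit:
jog_arm(
  motion=[0.55, -1, 0, 0, 0, 0, 1, 0.55, -1, 0, 0, 0, 0, 1, 0.55, -1, 0, 0, 0, 0, 1, 0.55, -1, 0, 0, 0, 0, 1, 0.55, -1, 0, 0, 0, 0, 1, 0.55, -1, 0, 0, 0, 0, 1, 0.55, -1, 0, 0, 0, 0, 1, 0.55, -1, 0, 0, 0, 0, 1, 0.55, -1, 0, 0, 0, 0, 1, 0.55, -1, 0, 0, 0, 0, 1, 0.55, -1, 0, 0, 0, 0, 1, 0.4, -0.8, 0, 0, 0, 0, 1],
)

```text
time: 3.1
position: [0.6022, 0.1086, 0.3289]
tool_rot: [1.0, 0.0, -0.001, -0.0]
ft_force: [-0.1, -0.8, -0.3]
grip_width: 0.0005
grip_force: 0.0
```

Emit:
jog_arm(
  motion=[0, 0, 0, 0, 0, 0, 1, 0, 0, 0, 0, 0, 0, 1],
)

```text
time: 3.35
position: [0.6012, 0.1066, 0.3289]
tool_rot: [1.0, 0.0, -0.001, 0.0]
ft_force: [0.2, -0.4, -0.7]
grip_width: 0.0003
grip_force: 0.0
```

Run:
```python
from h import *
import cv2
o=robot.get_obs();p=o["position"];print(p,o["time"])
a=robot.camera("wrist");b=robot.camera("scene")
cv2.imwrite("pics/w1.png",np.hstack([cv2.resize(a,(440,330)),cv2.resize(b[120:270,200:360],(352,330))]))
```

```text
[0.60117287 0.10655962 0.32894149] 3.35
```

View pics/w1.png

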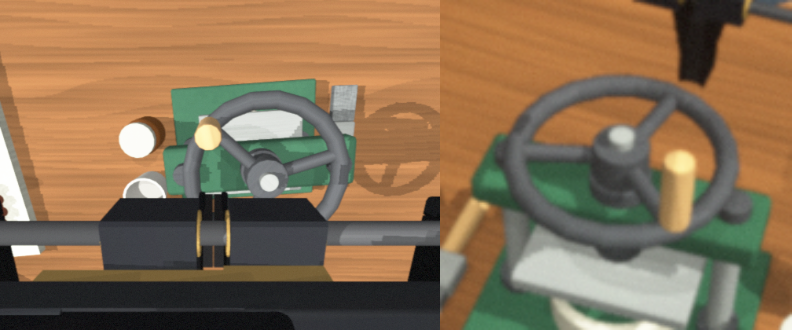

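The wrist view shows the handle top at about (263,171) and the hub at (341,232) in full-size pixels. I'll cross-check those positions.

Run:
```python
from h import *
from scipy.spatial.transform import Rotation as Ro
o=robot.get_obs();p=o["position"];R=Ro.from_quat(o["tool_rot"]).as_matrix()
c=robot.calibration("wrist");T=np.array(c["T_tool_cam"])
for uv,z in [((263.5,170.5),.277),((341.5,231.6),.23)]:
    d=R@T[:3,:3]@[(uv[0]-c["cx"])/c["fx"],(uv[1]-c["cy"])/c["fy"],1]; q=p+R@T[:3,3]
    print(q+d*(z-q[2])/d[2])
```

```text
[0.64382151 0.11040774 0.277     ]
[0.58837787 0.05071389 0.23      ]
```

Emit:
jog_arm(
  motion=[0.18, -0.52, 0, 0, 0, 0, 1, 0, 0, 0.5, 0, 0, 0, 1, 0, 0, 0.5, 0, 0, 0, 1, 0, 0, 0.5, 0, 0, 0, 1, 0, 0, 0.45, 0, 0, 0, 1, 0, 0, 0, 0, 0, 0, 1, 0, 0, 0, 0, 0, 0, 1],
)

```text
time: 4.32
position: [0.6097, 0.1281, 0.2524]
tool_rot: [1.0, 0.0, 0.001, -0.0]
ft_force: [0.6, -0.2, 0.0]
grip_width: 0.0001
grip_force: 0.0
```

```bash
cat > plan.py <<'E'
# units for an arc of the pusher about the hub: from current pos to angles a (deg), at fixed yaw
from h import *
import sys
H=np.array([.588,.050]);p=robot.get_obs()["position"];d=p[:2]-H
print("pos",p.round(4),"ang",np.degrees(np.arctan2(d[1],d[0])).round(1),"r",np.hypot(*d).round(4),"f",robot.get_obs()["ft_force"].round(1))
a=np.radians([float(x) for x in sys.argv[1:]]);P=np.vstack([p[:2],H+.08*np.c_[np.cos(a),np.sin(a)]])
print((np.diff(P,axis=0)*[25,-25]).round(2).tolist())
E
python3 plan.py 64 54 44 34 24 14 4 -6 -16 -26 -36 -46
```

```text
pos [0.6097 0.1281 0.2524] ang 74.5 r 0.081 f [ 0.6 -0.2  0. ]
[[0.33, 0.15], [0.3, 0.18], [0.26, 0.23], [0.22, 0.27], [0.17, 0.3], [0.11, 0.33], [0.05, 0.34], [-0.01, 0.35], [-0.07, 0.34], [-0.12, 0.33], [-0.18, 0.3], [-0.23, 0.26]]
```

Emit:
jog_arm(
  motion=[0.33, 0.15, 0, 0, 0, 0, 1, 0.3, 0.18, 0, 0, 0, 0, 1, 0.26, 0.23, 0, 0, 0, 0, 1, 0.22, 0.27, 0, 0, 0, 0, 1, 0.17, 0.3, 0, 0, 0, 0, 1],
)

```text
time: 4.95
position: [0.6614, 0.0819, 0.2514]
tool_rot: [1.0, 0.0, 0.001, -0.0]
ft_force: [-0.8, 4.4, 0.0]
grip_width: 0.0007
grip_force: 1.7
```

```bash
python3 plan.py 14 4 -6 -16 -26 -36 -46 -56 -66 -76 -86 -96
python3 - <<'E'
from h import *
import cv2
cv2.imwrite("pics/s2.png",cv2.resize(robot.camera("scene")[120:270,200:360],(480,450)))
E
```

```text
pos [0.6614 0.0819 0.2514] ang 23.5 r 0.0801 f [-0.8  4.4  0. ]
[[0.1, 0.31], [0.05, 0.34], [-0.01, 0.35], [-0.07, 0.34], [-0.12, 0.33], [-0.18, 0.3], [-0.23, 0.26], [-0.27, 0.22], [-0.3, 0.17], [-0.33, 0.11], [-0.34, 0.05], [-0.35, -0.01]]
```

View pics/s2.png

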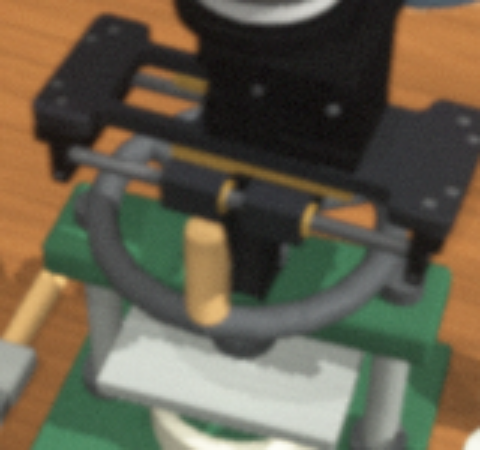

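The closed fingers sit behind the handle and are pushing it, with the handle at about (205,270) in the crop and 4.4 N on the wrist. I'll carry on round the arc.

Emit:
jog_arm(
  motion=[0.1, 0.31, 0, 0, 0, 0, 1, 0.05, 0.34, 0, 0, 0, 0, 1, -0.01, 0.35, 0, 0, 0, 0, 1, -0.07, 0.34, 0, 0, 0, 0, 1, -0.12, 0.33, 0, 0, 0, 0, 1, -0.18, 0.3, 0, 0, 0, 0, 1, -0.23, 0.26, 0, 0, 0, 0, 1, -0.27, 0.22, 0, 0, 0, 0, 1, -0.3, 0.17, 0, 0, 0, 0, 1, -0.33, 0.11, 0, 0, 0, 0, 1],
)

```text
time: 6.25
position: [0.6052, -0.0277, 0.2517]
tool_rot: [1.0, -0.0, 0.0, 0.001]
ft_force: [3.0, -0.7, -1.4]
grip_width: 0.0004
grip_force: 1.6
```

```bash
python3 plan.py -86 -96 -106 -116 -126 -136 -146 -156 -166 -176 -186 -196
```

```text
pos [ 0.6052 -0.0277  0.2517] ang -77.5 r 0.0796 f [ 3.  -0.7 -1.4]
[[-0.29, 0.05], [-0.35, -0.01], [-0.34, -0.07], [-0.33, -0.12], [-0.3, -0.18], [-0.26, -0.23], [-0.22, -0.27], [-0.17, -0.3], [-0.11, -0.33], [-0.05, -0.34], [0.01, -0.35], [0.07, -0.34]]
```

Emit:
jog_arm(
  motion=[-0.29, 0.05, 0, 0, 0, 0, 1, -0.35, -0.01, 0, 0, 0, 0, 1, -0.34, -0.07, 0, 0, 0, 0, 1, -0.33, -0.12, 0, 0, 0, 0, 1, -0.3, -0.18, 0, 0, 0, 0, 1, -0.26, -0.23, 0, 0, 0, 0, 1, -0.22, -0.27, 0, 0, 0, 0, 1, -0.17, -0.3, 0, 0, 0, 0, 1, -0.11, -0.33, 0, 0, 0, 0, 1, -0.05, -0.34, 0, 0, 0, 0, 1],
)

```text
time: 7.5
position: [0.5085, 0.0461, 0.2515]
tool_rot: [1.0, 0.0, -0.0, 0.0]
ft_force: [1.4, -4.8, 0.5]
grip_width: 0.0002
grip_force: 1.9
```

```bash
python3 plan.py -186 -196 -206 -216 -226 -236 -246 -256 -266 -275 -280 -285
```

```text
pos [0.5085 0.0461 0.2515] ang -177.2 r 0.0795 f [ 1.4 -4.8  0.5]
[[-0.0, -0.31], [0.07, -0.34], [0.12, -0.33], [0.18, -0.3], [0.23, -0.26], [0.27, -0.22], [0.3, -0.17], [0.33, -0.11], [0.34, -0.05], [0.31, 0.0], [0.17, 0.02], [0.17, 0.04]]
```

Emit:
jog_arm(
  motion=[0, -0.31, 0, 0, 0, 0, 1, 0.07, -0.34, 0, 0, 0, 0, 1, 0.12, -0.33, 0, 0, 0, 0, 1, 0.18, -0.3, 0, 0, 0, 0, 1, 0.23, -0.26, 0, 0, 0, 0, 1, 0.27, -0.22, 0, 0, 0, 0, 1, 0.3, -0.17, 0, 0, 0, 0, 1, 0.33, -0.11, 0, 0, 0, 0, 1, 0.34, -0.05, 0, 0, 0, 0, 1, 0.31, 0, 0, 0, 0, 0, 1],
)

```text
time: 8.75
position: [0.5954, 0.1282, 0.2511]
tool_rot: [1.0, -0.0, -0.001, 0.001]
ft_force: [-5.0, -1.6, 0.1]
grip_width: 0.0003
grip_force: 2.5
```

```bash
python3 plan.py -279 -283 -286 -289 -291 -293 -294.5
```

```text
pos [0.5954 0.1282 0.2511] ang 84.6 r 0.0786 f [-5.  -1.6  0.1]
[[0.13, -0.02], [0.14, 0.03], [0.1, 0.03], [0.1, 0.03], [0.07, 0.02], [0.06, 0.03], [0.05, 0.02]]
```

Emit:
jog_arm(
  motion=[0.13, -0.02, 0, 0, 0, 0, 1, 0.14, 0.03, 0, 0, 0, 0, 1, 0.1, 0.03, 0, 0, 0, 0, 1, 0.1, 0.03, 0, 0, 0, 0, 1, 0.07, 0.02, 0, 0, 0, 0, 1, 0.06, 0.03, 0, 0, 0, 0, 1, 0.05, 0.02, 0, 0, 0, 0, 1, 0, 0, 0, 0, 0, 0, 1, 0, 0, 0, 0, 0, 0, 1],
)

```text
time: 9.88
position: [0.6215, 0.1234, 0.2519]
tool_rot: [1.0, 0.0, 0.001, -0.0]
ft_force: [-2.2, 0.8, -1.9]
grip_width: 0.0003
grip_force: 1.2
```

Emit:
jog_arm(
  motion=[-0.4, -0.1, 0, 0, 0, 0, 1, 0, 0, -0.5, 0, 0, 0, 1, 0, 0, -0.7, 0, 0, 0, 1, 0, 0, -0.8, 0, 0, 0, 1, -0.8, 0, 0, 0, 0, 0, 1, -1, 0, 0, 0, 0, 0, 1, -1, 0, 0, 0, 0, 0, 1, -0.8, 0, 0, 0, 0, 0, 1, 0, 0, 0, 0, 0, 0, 1, 0, 0, 0, 0, 0, 0, 1],
)

```text
time: 11.12
position: [0.4634, 0.1272, 0.3329]
tool_rot: [1.0, -0.0, 0.003, -0.0]
ft_force: [0.8, -0.2, -0.3]
grip_width: 0.0005
grip_force: 0.0
```

Run:
```python
from h import *
import cv2
o=robot.get_obs();print(o["position"],o["time"],o["ft_force"])
a=robot.camera("scene")[140:250,210:360];b=robot.camera("top")[130:240,220:370]
g=lambda i:cv2.resize(i,(400,293),interpolation=2)
cv2.imwrite("pics/d.png",np.vstack([np.hstack([g(a),g(b)]),cv2.imread("pics/c.png")]))
```

```text
[0.46341647 0.12724048 0.33288301] 11.125 [ 0.79740465 -0.20568222 -0.27517815]
```

View pics/d.png

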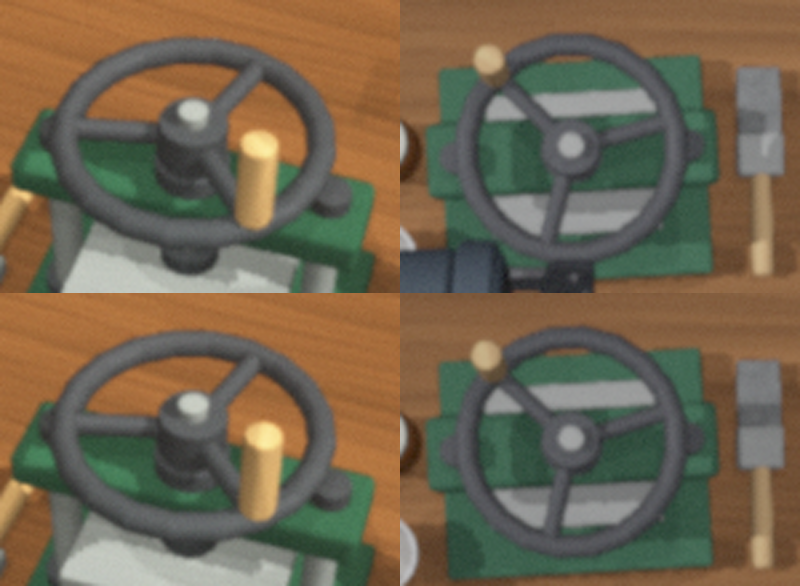

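The "after" images (top row) show the handle within a few pixels of its start: (259,144) against (264,144) in scene and (489,61) against (487,62) in top, about 3 mm off. The plate is lower, the brush hasn't moved and the arm is clear. I'll hand it in.

```bash
python3 -c "
from rig import robot
print(robot.hand_in())"
```

```text
the job is handed in; nothing more can be done
None
```

I pushed the wheel one full clockwise turn, leaving the handle about 3 mm from its start in the images and the arm clear. The job was handed in at about 11 s; no verdict came back, and I didn't re-check the jar and cup afterwards, though nothing went near them.

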